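# Bring the yellow-band carton to the front of its shelf lane

### The job

Front the stock in the three-lane shelf tray: press down on top of the carton with the yellow band and draw it along its lane towards you until it is fully home against the white front lip. Slide it, do not lift it out of its lane, and leave the two neighbouring cartons where they are at the back. Let go and move clear when done.

Things in the scene. Friction and masses are not known exactly. Their poses are not given: they have to be found in the camera images.
- carton_yellow: flat rigid black carton, white label and yellow band on top, 110 (x, along lane) x 78 x 24 (z) mm, 105 to 210 g; origin at the centre of its underside, top 24 mm above it, z up. The one to draw forward: it starts at the back of any of the three lanes, 3 to 13 mm from the back wall, 3 mm of play each side. Slick below (friction about 0.3): pressed with about 5 to 15 N, rubber fingertips drag it.
- carton_green: flat rigid black carton, white label and green band on top, 110 (x, along lane) x 78 x 24 (z) mm, 150 g; origin at the centre of its underside, top 24 mm above it, z up. A neighbour at the back of another lane, to be left alone (within 15 mm).
- carton_red: flat rigid black carton, white label and red band on top, 110 (x, along lane) x 78 x 24 (z) mm, 150 g; origin at the centre of its underside, top 24 mm above it, z up. A neighbour at the back of another lane, to be left alone (within 15 mm).
- tray: fixed wooden tray, 240 (x) x 276 mm; origin centre of underside, x along lanes to the back, z up. Floor 4 mm up (carton tops 28 mm up). 3 lanes 84 mm wide at y -90, 0, 90 mm, brown walls 6 mm thick, 20 high. White front lip 20 high, inner face x = -112 mm (carton against it: origin x = -57 mm); back wall 32 high, inner face x = 112 mm. Jars 72 and bottles 150 mm tall stand beside and behind it.

How it is judged:
At the end, for the whole second after the job is handed in: The yellow-band carton lies flat and still on the floor of its own lane (moved less than 124 mm, less than 6 mm off the floor, tilt under 0.12 rad, within 0.17 rad of the lane's direction), its front face within 15 mm of the front lip (x of carton_yellow in the frame of tray below -0.042 m and z of carton_yellow in the frame of tray below 0.01 m and distance of carton_yellow from where it was at the start of the episode below 0.124 m and angle between carton_yellow's own z axis and vertical below 0.12 rad and angle between the x axis of carton_yellow and the x axis of tray, either way round below 0.17 rad and linear speed of carton_yellow below 0.02 m/s); the robot touches nothing.
It fails at once if the yellow-band carton is lifted out of its lane (origin more than 30 mm above the tray's) (z of carton_yellow in the frame of tray above 0.03 m).
It fails at once if the green-band carton is moved more than 15 mm (distance of carton_green from where it was at the start of the episode above 0.015 m).
It fails at once if the red-band carton is moved more than 15 mm (distance of carton_red from where it was at the start of the episode above 0.015 m).
It also fails if it takes over 29 s, if anything falls off the work surface, if the arm or the gripper's body presses on something with over 40 N, if the wrist force passes 120 N, or if a joint passes its speed limit or range.

### The arm

A 6-joint arm with a two-finger parallel gripper is mounted at the origin on the work surface. World frame = base frame: x ahead of the robot, y to its left, z up, the work surface at z = 0. Lengths are in m, angles in rad, forces in N, time in s.
With the tool pointing down it reaches from about 0.35 to 0.85 m from the base axis. Payload 8.1 kg.
Tool frame: the origin (TCP) lies midway between the tips of the shut fingers; the grasp point (between the pads) lies 19 mm behind it; z points along the fingers, y is the line along which they close (so a half turn about z gives the same grasp; the last joint's range is limited). The gripper opens to 93 mm and grips with 3 to 60 N. Pads are 15 mm wide; open, the fingers measure 128 mm over their backs; the gripper's body (75 mm by 188 mm) begins 65 mm behind the grasp point.
Start: joints at [-1.355, 0.13, 1.488, -0, 1.523, -0.085], TCP at [0.178, -0.573, 0.219] pointing down, gripper open.
Joint ranges: [-2.96, 2.96], [-0.89, 2.26], [0.02, 2.5], [-1.34, 4.48], [0, 2.73], [-2.66, 2.66]. Speed limits (rad/s): [2.39, 2.39, 2.79, 3.14, 3.14, 3.14].

### API

Orientations are given as a rotation vector (axis times angle).
In Python, from plant import read_state, read_camera, camera_model, close_job gives the robot as it stands. The module is installed in compiled form; this text tells all that it offers.
- The arm moves only by the tool carry_out, never from a script. Its argument "moves" is a list of rows, each an object of numbers: "jaw": the finger opening in m, from 0 to 0.093; "dx", "dy", "dz": the shift along the tool's x, y, z in m; "yaw": the turn about the tool's z in rad. In form: [{"jaw": .., "dx": .., "dy": .., "dz": .., "yaw": ..}, ...]. A call has 1 to 8 rows; each row shifts and turns the commanded pose from where the row before left it, along the tool's axes as they then stand; what a row does not reach is not made up. A row lasts 1/8 s, in which the tool goes at most 62.5 mm and 10.7 degrees, less where a joint would pass 70% of its speed; a pose out of reach is approached as far as the arm can. A call is refused whole if a number of a shift passes 0.0625 or a number of a turn 0.188, either way. A call with a gripper value outside its range is refused whole. The fingers move at their own pace and stop on an object; "grip_force" is the grip in N (left out, the last holds). Time passes only in rows, so rows that do not move let the fingers close. It gives the time, the measured TCP pose, the force, the opening and the grip force at its end, in the units of the state.
- read_state(): the state, without advancing time (a new reading comes with each control period).
- read_camera(name): name is "scene" or "top" or "wrist"; returns the picture (480x640x3 uint8, red, green, blue); there is no depth.
- camera_model(name): a dict with "camera_matrix" (3x3 intrinsics, pixels), "view" (4x4, takes a point from world to camera coordinates). Camera axes: x right, y up, looking along -z (the intrinsics and any distortion apply to the point x, -y, -z); pixel columns grow to the right and rows downward; lengths in m; the calibration is good to about 2 mm. A picture is of the moment at which its call begins: read the wrist's pose just before it. camera_model takes no time and is no camera call; for the wrist camera it gives the pose at the moment of the call.
- close_job(): hands the job in; it is judged then, once.
The state is a dict: "t": time; "q": joint angles; "dq": joint speeds; "joint_torque": joint torques, N m; "tool_pos": TCP position; "orientation": TCP orientation; "force": force on the tool from outside, world axes, zero at the start; "wrist_torque": the same for the moment, N m; "opening": finger opening in m; "gripper_force": force on a finger pad.
Only numpy, scipy, OpenCV 4.12 (cv2) and the standard library are available. Lean on these libraries where they do the work, as an engineer would, in place of code of your own. Each camera call takes 0.05 s, during which the arm holds its last target. There are 200 camera calls.

## Working session

There is one attempt and no reset: what is moved stays moved. The work goes in short steps, Python scripts to look and compute and a tool call to move; the robot and the scene stay as the last step left them, time stands still between calls to the robot, and variables do not carry over. Pictures are saved under pics/ and viewed, at most 10 in all, crops included, and the job is handed in when it is done.

Besides the shell and the picture viewer there is one more tool, called after "Request:" in YAML: its name, and indented under it one key for each argument. carry_out: Moves the arm, as the interface text tells. Its arguments: {"type":"object","properties":{"moves":{"type":"array","items":{"type":"object","properties":{"jaw":{"type":"number"},"dx":{"type":"number"},"dy":{"type":"number"},"dz":{"type":"number"},"yaw":{"type":"number"}}}},"grip_force":{"type":"number"}},"required":["moves"]}

```bash
mkdir -p pics; python3 - <<'E'
from plant import *
import cv2,numpy as np
for n in("top","scene"):
    im=read_camera(n);cv2.imwrite(f"pics/{n}0.png",im[:,:,::-1])
    m=camera_model(n);print(n,np.round(m["camera_matrix"],1).tolist(),np.round(m["view"],3).tolist(),[k for k in m])
s=read_state();print(s["t"],s["tool_pos"],s["orientation"],s["force"])
E
```

```text
top [[612.3, 0.0, 323.3], [0.0, 612.3, 242.1], [0.0, 0.0, 1.0]] [[-0.021, -1.0, 0.003, 0.062], [0.985, -0.021, 0.173, -0.61], [-0.173, 0.007, 0.985, -0.672], [0.0, 0.0, 0.0, 1.0]] ['camera_matrix', 'view']
scene [[618.0, 0.0, 329.4], [0.0, 618.0, 240.4], [0.0, 0.0, 1.0]] [[0.625, 0.78, -0.008, -0.441], [-0.495, 0.405, 0.769, 0.253], [0.603, -0.477, 0.64, -1.176], [0.0, 0.0, 0.0, 1.0]] ['camera_matrix', 'view']
0.1 [ 0.17768763 -0.57255107  0.21768523] [-3.10446680e+00 -4.70534759e-01  2.03123133e-04] [ 0.23000949 -0.86001473 -0.02020838]
```

View pics/top0.png

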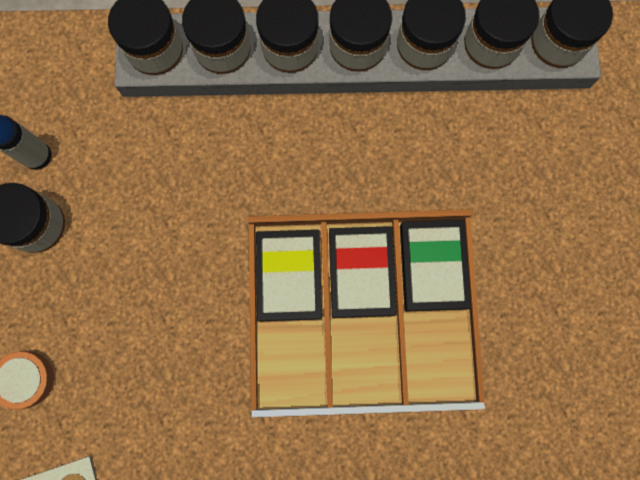

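View pics/scene0.png

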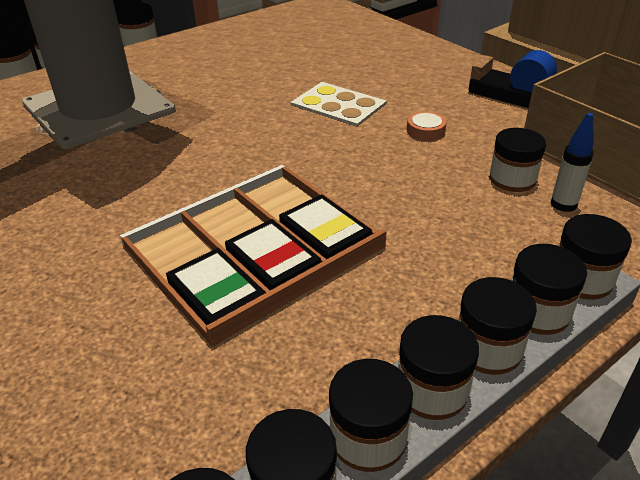

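The top view shows the yellow carton in the left lane, with corners near (256,233), (320,230), (322,319) and (257,321). The white lip runs from (252,413) to (484,406), and the back wall top from (249,218) to (471,213).

```bash
cat > h.py <<'E'
from plant import *
import cv2,numpy as np
from scipy.spatial.transform import Rotation as R
def onplane(m,uv,z):
    K=m["camera_matrix"];V=np.array(m["view"]);p=np.linalg.inv(K)@[uv[0],uv[1],1]
    d=V[:3,:3].T@(p*[1,-1,-1]);o=-V[:3,:3].T@V[:3,3]
    return o+d*(z-o[2])/d[2]
E
python3 - <<'E'
from h import *
m=camera_model("top")
im=cv2.imread("pics/top0.png")
h=cv2.cvtColor(im,cv2.COLOR_BGR2HSV)
y=((abs(h[...,0].astype(int)-29)<5)&(h[...,1]>200)&(h[...,2]>150)).astype(np.uint8)
y[:, :230]=0; r=cv2.minAreaRect(cv2.findNonZero(y));print(r)
print("band",onplane(m,r[0],.028))
c=[onplane(m,u,.028) for u in[(256,233),(320,230),(322,319),(257,321)]];c=np.array(c);print(c.round(4),c.mean(0))
for n,u,z in[("lipL",(252,413),.02),("lipR",(484,406),.02),("bkL",(249,218),.032),("bkR",(471,213),.032)]:print(n,onplane(m,u,z).round(4))
s=read_state();Rm=R.from_rotvec(s["orientation"]).as_matrix();print(Rm.round(3),s["opening"])
E
```

```text
((287.8180847167969, 260.8607177734375), (19.11908531188965, 50.2641716003418), 88.15238952636719)
band [0.59311387 0.09216538 0.028     ]
[[0.6285 0.1308 0.028 ]
 [0.6306 0.0522 0.028 ]
 [0.5219 0.052  0.028 ]
 [0.5211 0.1299 0.028 ]] [0.57552538 0.09122565 0.028     ]
lipL [0.4138 0.1369 0.02  ]
lipR [ 0.4159 -0.1376  0.02  ]
bkL [0.6466 0.1389 0.032 ]
bkR [ 0.6473 -0.1339  0.032 ]
[[ 0.955  0.296 -0.   ]
 [ 0.296 -0.955  0.002]
 [ 0.    -0.002 -1.   ]] 0.09285025411812765
```

Request:
carry_out:
  moves:
    - {"yaw":0.15,"jaw":0}
    - {"yaw":0.14,"jaw":0}
    - {"dx":0.03,"dy":-0.05,"jaw":0}
    - {"dx":0.03,"dy":-0.05,"jaw":0}
    - {"dx":0.03,"dy":-0.05,"jaw":0}
    - {"dx":0.03,"dy":-0.05,"jaw":0}
    - {"dx":0.03,"dy":-0.05,"jaw":0}
    - {"dx":0.03,"dy":-0.05,"jaw":0}
  grip_force: 10

```text
invalid input at $.moves[0]: expected keys jaw, dx, dy, dz, yaw
```

Request:
carry_out:
  moves:
    - {"dx":0,"dy":0,"dz":0,"yaw":0.15,"jaw":0}
    - {"dx":0,"dy":0,"dz":0,"yaw":0.14,"jaw":0}
    - {"dx":0.03,"dy":-0.05,"dz":0,"yaw":0,"jaw":0}
    - {"dx":0.03,"dy":-0.05,"dz":0,"yaw":0,"jaw":0}
    - {"dx":0.03,"dy":-0.05,"dz":0,"yaw":0,"jaw":0}
    - {"dx":0.03,"dy":-0.05,"dz":0,"yaw":0,"jaw":0}
    - {"dx":0.03,"dy":-0.05,"dz":0,"yaw":0,"jaw":0}
    - {"dx":0.03,"dy":-0.05,"dz":0,"yaw":0,"jaw":0}
  grip_force: 10

```text
t: 1.1
tool_pos: [0.355, -0.2693, 0.2183]
orientation: [-3.141, -0.016, 0.0]
force: [0.8, -0.9, 1.0]
opening: 0.0177
gripper_force: 0.0
```

Request:
carry_out:
  moves:
    - {"dx":0.03,"dy":-0.05,"dz":0,"yaw":0,"jaw":0}
    - {"dx":0.03,"dy":-0.05,"dz":0,"yaw":0,"jaw":0}
    - {"dx":0.03,"dy":-0.05,"dz":0,"yaw":0,"jaw":0}
    - {"dx":0.03,"dy":-0.05,"dz":0,"yaw":0,"jaw":0}
    - {"dx":0.03,"dy":-0.05,"dz":0,"yaw":0,"jaw":0}
    - {"dx":0.03,"dy":-0.05,"dz":0,"yaw":0,"jaw":0}
    - {"dx":0.03,"dy":-0.05,"dz":0.03,"yaw":0,"jaw":0}
    - {"dx":0,"dy":0,"dz":0.03,"yaw":0,"jaw":0}

```text
t: 2.1
tool_pos: [0.5603, 0.0823, 0.1588]
orientation: [-3.141, -0.024, -0.0]
force: [-0.3, -0.4, -0.9]
opening: 0.0007
gripper_force: 0.0
```

```bash
python3 - <<'E'
from h import *
s=read_state();print(s["t"],s["tool_pos"],s["orientation"],s["force"],s["opening"])
im=read_camera("wrist");cv2.imwrite("pics/w1.png",im[:,:,::-1])
E
```

```text
2.1 [0.5603072  0.08230283 0.15880501] [-3.14065466e+00 -2.35047753e-02 -1.41096630e-04] [-0.27036372 -0.39647212 -0.89802682] 0.0006750036812775176
```

View pics/w1.png

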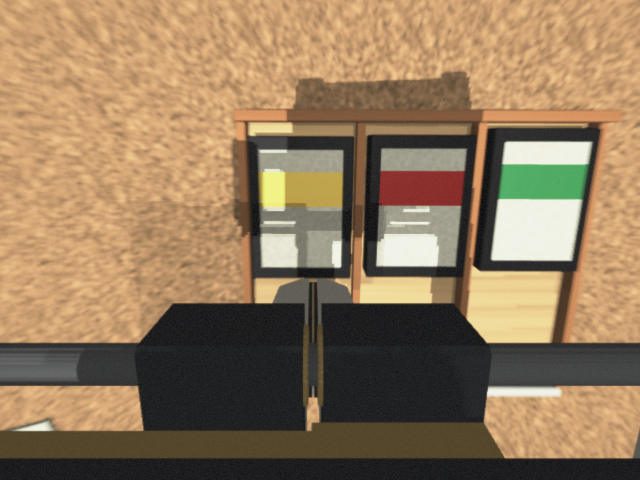

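The wrist view shows the yellow carton at cols 248–353, rows 137–276, just ahead of the shut fingers. This agrees with the top-view estimate, so I'm shifting over its centre and going down.

Request:
carry_out:
  moves:
    - {"dx":0.018,"dy":-0.009,"dz":0.04,"yaw":0,"jaw":0}
    - {"dx":0,"dy":0,"dz":0.04,"yaw":0,"jaw":0}
    - {"dx":0,"dy":0,"dz":0.025,"yaw":0,"jaw":0}
    - {"dx":0,"dy":0,"dz":0.01,"yaw":0,"jaw":0}
    - {"dx":0,"dy":0,"dz":0,"yaw":0,"jaw":0}

```text
t: 2.78
tool_pos: [0.577, 0.0876, 0.0451]
orientation: [3.141, 0.016, -0.001]
force: [0.1, 0.1, 0.1]
opening: 0.0006
gripper_force: 0.0
```

Request:
carry_out:
  moves:
    - {"dx":0,"dy":-0.003,"dz":0.008,"yaw":0,"jaw":0}
    - {"dx":0,"dy":0,"dz":0.005,"yaw":0,"jaw":0}
    - {"dx":0,"dy":0,"dz":0.002,"yaw":0,"jaw":0}
    - {"dx":0,"dy":0,"dz":0,"yaw":0,"jaw":0}

```text
t: 3.28
tool_pos: [0.5772, 0.091, 0.03]
orientation: [3.142, 0.017, -0.0]
force: [0.2, -0.3, -0.0]
opening: 0.0005
gripper_force: 0.0
```

Request:
carry_out:
  moves:
    - {"dx":0,"dy":0,"dz":0.001,"yaw":0,"jaw":0}
    - {"dx":0,"dy":0,"dz":0.001,"yaw":0,"jaw":0}
    - {"dx":0,"dy":0,"dz":0.001,"yaw":0,"jaw":0}
    - {"dx":0,"dy":0,"dz":0,"yaw":0,"jaw":0}

```text
t: 3.78
tool_pos: [0.5778, 0.091, 0.0283]
orientation: [-3.142, -0.017, -0.002]
force: [-3.4, 0.0, 8.8]
opening: 0.0003
gripper_force: 4.2
```

Request:
carry_out:
  moves:
    - {"dx":-0.002,"dy":0,"dz":0.0003,"yaw":0,"jaw":0}
    - {"dx":-0.004,"dy":0,"dz":0,"yaw":0,"jaw":0}
    - {"dx":-0.006,"dy":0,"dz":0,"yaw":0,"jaw":0}
    - {"dx":-0.006,"dy":0,"dz":0,"yaw":0,"jaw":0}

```text
t: 4.28
tool_pos: [0.5608, 0.0908, 0.0283]
orientation: [-3.141, -0.017, -0.006]
force: [3.2, -0.7, 5.7]
opening: -0.0002
gripper_force: 3.0
```

Request:
carry_out:
  moves:
    - {"dx":-0.004,"dy":0,"dz":0.0008,"yaw":0,"jaw":0}
    - {"dx":-0.007,"dy":0,"dz":0,"yaw":0,"jaw":0}
    - {"dx":-0.007,"dy":0,"dz":0,"yaw":0,"jaw":0}
    - {"dx":-0.007,"dy":0,"dz":0,"yaw":0,"jaw":0}

```text
t: 4.78
tool_pos: [0.5368, 0.0906, 0.0283]
orientation: [-3.141, -0.017, -0.009]
force: [2.9, 0.8, 9.3]
opening: 0.0006
gripper_force: 4.5
```

```bash
python3 - <<'E'
from h import *
s=read_state();print(s["t"],s["tool_pos"],s["force"])
im=read_camera("scene");cv2.imwrite("pics/s2.png",cv2.resize(im[140:360,100:400,::-1],None,fx=2,fy=2))
E
```

```text
4.775 [0.53681439 0.09059044 0.02828707] [2.94367656 0.81193861 9.26027922]
```

View pics/s2.png

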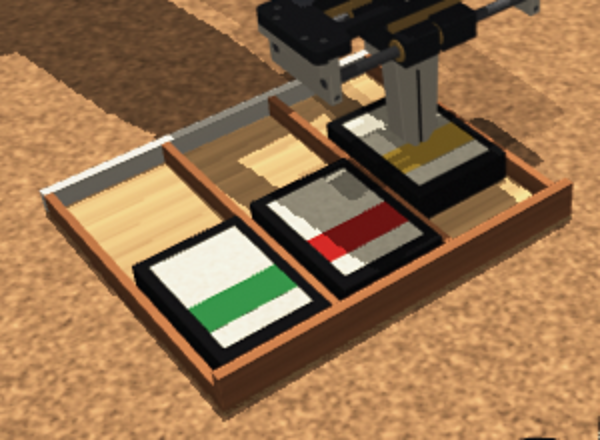

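The carton follows the fingertips, with its rear edge (crop near 430–500, 160–210) clear of the back wall. The red and green cartons are unmoved.

Request:
carry_out:
  moves:
    - {"dx":-0.007,"dy":0,"dz":0.0002,"yaw":0,"jaw":0}
    - {"dx":-0.007,"dy":0,"dz":0,"yaw":0,"jaw":0}
    - {"dx":-0.007,"dy":0,"dz":0,"yaw":0,"jaw":0}
    - {"dx":-0.007,"dy":0,"dz":0,"yaw":0,"jaw":0}
    - {"dx":-0.007,"dy":0,"dz":0,"yaw":0,"jaw":0}
    - {"dx":-0.007,"dy":0,"dz":0,"yaw":0,"jaw":0}
    - {"dx":-0.005,"dy":0,"dz":0,"yaw":0,"jaw":0}

```text
t: 5.7
tool_pos: [0.4902, 0.0902, 0.0283]
orientation: [-3.141, -0.017, -0.01]
force: [4.2, 0.1, 10.9]
opening: 0.0001
gripper_force: 4.9
```

Request:
carry_out:
  moves:
    - {"dx":-0.004,"dy":0,"dz":0,"yaw":0,"jaw":0}
    - {"dx":-0.004,"dy":0,"dz":0,"yaw":0,"jaw":0}
    - {"dx":-0.003,"dy":0,"dz":0,"yaw":0,"jaw":0}
    - {"dx":-0.003,"dy":0,"dz":0,"yaw":0,"jaw":0}

```text
t: 6.2
tool_pos: [0.4763, 0.09, 0.0283]
orientation: [-3.141, -0.017, -0.01]
force: [2.4, -0.1, 10.9]
opening: 0.0004
gripper_force: 5.0
```

Request:
carry_out:
  moves:
    - {"dx":-0.002,"dy":0,"dz":0,"yaw":0,"jaw":0}
    - {"dx":-0.002,"dy":0,"dz":0,"yaw":0,"jaw":0}
    - {"dx":-0.002,"dy":0,"dz":0,"yaw":0,"jaw":0}

```text
t: 6.58
tool_pos: [0.4706, 0.09, 0.0283]
orientation: [-3.141, -0.017, -0.011]
force: [4.6, -0.4, 9.1]
opening: 0.0005
gripper_force: 4.4
```

```bash
python3 - <<'E'
from h import *
s=read_state();print(s["t"],s["tool_pos"],s["force"])
im=read_camera("scene");cv2.imwrite("pics/s3.png",cv2.resize(im[140:360,100:400,::-1],None,fx=2,fy=2))
E
```

```text
6.575 [0.47060335 0.08997706 0.02828314] [ 4.58138677 -0.36087516  9.05885688]
```

View pics/s3.png

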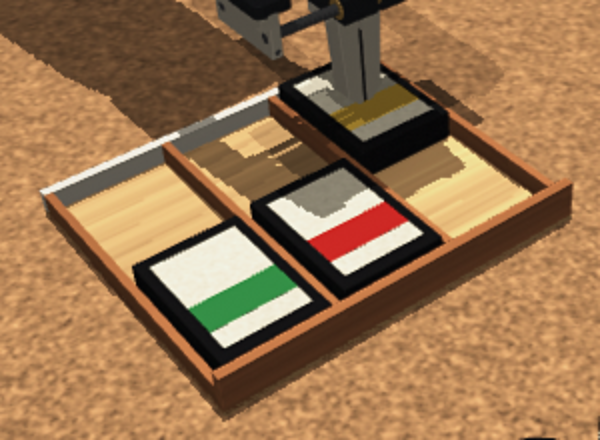

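Request:
carry_out:
  moves:
    - {"dx":-0.002,"dy":0,"dz":0.0002,"yaw":0,"jaw":0}
    - {"dx":-0.002,"dy":0,"dz":0,"yaw":0,"jaw":0}
    - {"dx":-0.002,"dy":0,"dz":0,"yaw":0,"jaw":0}

```text
t: 7.0
tool_pos: [0.4649, 0.0899, 0.0282]
orientation: [-3.141, -0.017, -0.012]
force: [5.0, 0.5, 9.8]
opening: 0.0006
gripper_force: 4.7
```

```bash
python3 - <<'E'
from h import *
m=camera_model("scene")
for u,v in[(372,148),(447,117)]:print(onplane(m,(100+u/2,140+v/2),.028))
im=read_camera("top");cv2.imwrite("pics/t3.png",cv2.resize(im[200:440,230:500,::-1],None,fx=2,fy=2))
E
```

```text
[0.53017102 0.0622136  0.028     ]
[0.53446048 0.12593141 0.028     ]
```

View pics/t3.png

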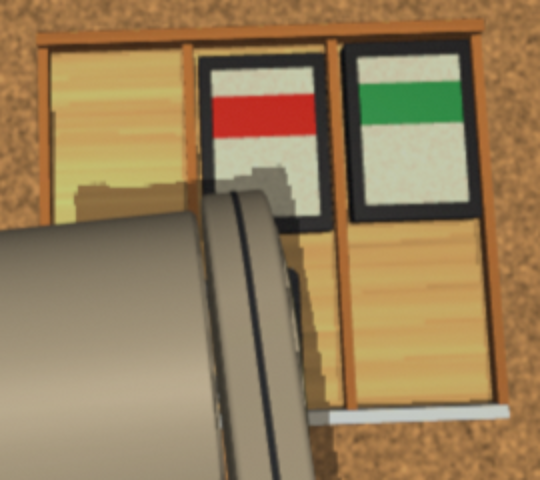

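The carton is hidden in this view. The scene view put its rear top edge at x≈0.532 (0.529 is home), and the drag force has levelled off, so the tips are probably slipping against a stopped carton. I'll lift straight up, back off, and check.

Request:
carry_out:
  moves:
    - {"dx":0,"dy":0,"dz":-0.005,"yaw":0,"jaw":0}
    - {"dx":0,"dy":0,"dz":-0.03,"yaw":0,"jaw":0}
    - {"dx":0,"dy":0,"dz":-0.05,"yaw":0,"jaw":0}
    - {"dx":0,"dy":0,"dz":-0.06,"yaw":0,"jaw":0}
    - {"dx":0,"dy":0.05,"dz":-0.02,"yaw":0,"jaw":0}
    - {"dx":0,"dy":0.06,"dz":0,"yaw":0,"jaw":0}
    - {"dx":0,"dy":0.06,"dz":0,"yaw":0,"jaw":0}
    - {"dx":0,"dy":0.06,"dz":0,"yaw":0,"jaw":0}

```text
t: 8.05
tool_pos: [0.4629, -0.1418, 0.1903]
orientation: [-3.141, -0.017, 0.001]
force: [1.3, 0.4, 0.1]
opening: 0.0003
gripper_force: 0.0
```

Request:
carry_out:
  moves:
    - {"dx":0,"dy":0.06,"dz":0,"yaw":0,"jaw":0}
    - {"dx":0,"dy":0.06,"dz":0,"yaw":0,"jaw":0}
    - {"dx":0,"dy":0,"dz":0,"yaw":0,"jaw":0}
    - {"dx":0,"dy":0,"dz":0,"yaw":0,"jaw":0}

```text
t: 8.55
tool_pos: [0.4644, -0.2597, 0.1898]
orientation: [-3.14, -0.016, 0.002]
force: [-0.4, 0.5, 0.2]
opening: 0.0002
gripper_force: 0.0
```

```bash
python3 - <<'E'
from h import *
im=read_camera("top");cv2.imwrite("pics/t4.png",cv2.resize(im[200:440,230:500,::-1],None,fx=2,fy=2))
E
```

```text
(no output)
```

View pics/t4.png

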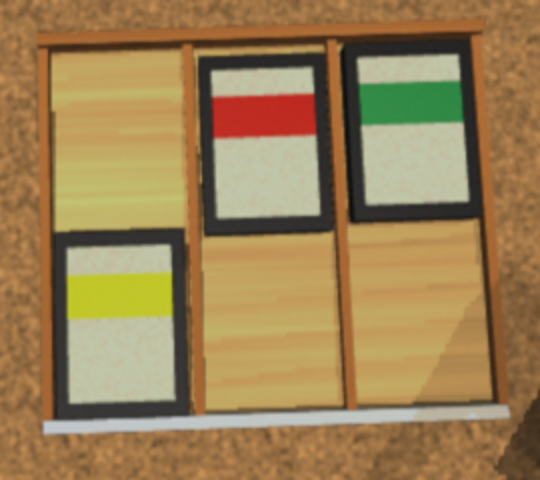

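The yellow carton's front edge (crop row ~415) is against the white lip. It sits square in its lane, the neighbours haven't moved, and the arm is clear.

```bash
python3 -c "
from plant import *
print(close_job())"
```

```text
the job is handed in; nothing more can be done
None
```

The yellow-band carton is home against the white front lip, flat and square in its lane; the red and green cartons look unmoved at the back, the arm is clear, and I handed the job in after about 8.6 s of robot time (no verdict was returned).

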